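# Turn the jewellery wheel so that its ring post points straight up

### The arm

A 7-joint arm with a two-finger parallel gripper is mounted at the origin on the work surface. World frame = base frame: x ahead of the robot, y to its left, z up, the work surface at z = 0. Lengths are in m, angles in degrees, forces in N, time in s.
With the tool pointing down it reaches from about 0.425 to 0.875 m from the base axis. Payload 4.7 kg.
Tool frame: the origin (TCP) lies at the very end of the fingers, on their centre line; the grasp point (between the pads) lies 19 mm behind it; z points along the fingers, y is the line along which they close (so a half turn about z gives the same grasp; the last joint's range is limited). The gripper opens to 87 mm and grips with 3 to 60 N. Pads are 19 mm wide; open, the fingers measure 117 mm over their backs; the gripper's body (75 mm by 190 mm) begins 51 mm behind the grasp point.
Start: joints at [-64.853, 18.392, -4.016, 83.108, 1.295, 78.541, -3.26], TCP at [0.268, 0.592, 0.186] pointing down, gripper open.
Joint ranges: [-163.93, 163.93], [-17.29, 119.83], [-79.2, 71.16], [3.27, 140.29], [-89.18, 269.18], [5.43, 117.66], [-154.24, 154.24]. Speed limits (degrees/s): [147.25, 147.25, 180, 180, 180, 180, 180].

### API

Orientations are given as [roll, pitch, yaw] about the fixed x, y, z axes, in that order (R = Rz(yaw) Ry(pitch) Rx(roll)).
In Python, from cell import get_obs, eyes, env gives the robot as it stands.
- The arm moves only by the tool servo_tool, never from a script. Its argument "series" is a list that holds one entry, the list of rows, each a list of 7 numbers: the shift along the tool's x, y, z in units of 300 mm (1.0 is 300 mm), then the turn, a rotation vector about the tool's x, y, z in units of pi rad (1.0 is pi rad), then the opening, from 0 (shut) to 1 (fully open). In form: [[[tx, ty, tz, wx, wy, wz, gripper], ...]]. A call has 1 to 12 rows; each row is the pose to reach, as a shift and turn from the pose commanded when the call began, along the tool's axes at that moment, turning the shorter way round; what a row does not reach only later rows make up. A row lasts 1/12 s, in which the tool goes at most 41.7 mm and 7.16 degrees, less where a joint would pass 70% of its speed; a pose out of reach is approached as far as the arm can. A call with a number of a shift or a turn outside -1 to 1 is refused whole. A call with a gripper value outside its range is refused whole. The fingers move at their own pace and stop on an object; "grip_force" is the grip in N (left out, the last holds). Time passes only in rows, so rows that repeat a pose let the fingers close. It gives the time, the measured TCP pose, the force, the opening and the grip force at its end, in the units of the state.
- get_obs(): the state, without advancing time (a new reading comes with each control period).
- eyes.read_camera(name): name is "scene" or "side" or "wrist"; returns a dict with "frame" (384x512x3 uint8, red, green, blue), "depth" (384x512 float32, m along the optical axis (not along the pixel's ray), 0 where there is no reading), "fx", "fy", "cx", "cy" (pixels), "origin" and "rotation" of the camera in the world; the wrist camera has in their place "mount" (4x4, takes a point from camera to tool coordinates, whose origin is the TCP and whose axes are the flange's). Camera axes: x right, y down, z forward; pixel columns grow to the right and rows downward; lengths in m; the calibration is good to about 2 mm. A picture is of the moment at which its call begins: read the wrist's pose just before it.
- env.sign_off(): hands the job in; it is judged then, once.
The state is a dict: "time_s": time; "qpos": joint angles; "joint_velocities": joint speeds; "effort": joint torques, N m; "tool_pos": TCP position; "tool_rot": TCP orientation; "force": force on the tool from outside, world axes, zero at the start; "wrist_torque": the same for the moment, N m; "grip_width": finger opening in m; "grasp_force": force on a finger pad.
Only numpy, scipy, OpenCV 4.12 (cv2) and the standard library are available. Lean on these libraries where they do the work, as an engineer would, in place of code of your own. Each camera call takes 0.05 s, during which the arm holds its last target. There are 200 camera calls.

### The job

Turn the jewellery wheel by pushing its arms with a fingertip, one after another, until the long tapered ring post points straight up and the wheel is still, ready for rings to be slipped on. Push gently, without gripping the wheel or sending it spinning, and leave its stand where it is. Do not disturb the other things on the shelf.

Things in the scene. Friction and masses are not known exactly. Their poses are not given: they have to be found in the camera images.
- jewel_stand: Heavy loose stand (1.5 kg) of the jewellery wheel: a round dark wooden weighted foot 150 mm across and 18 mm thick, with an upright aluminium rod (14 mm thick, up to 179 mm high) standing 28 mm from its centre on its -x side. Origin: centre of the foot's underside; z up. The axle runs along its x axis, 170 mm above the origin; the wheel turns in its y-z plane, straight above the foot's centre.
- jewel_wheel (a joint): Angle of the wheel about the stand's x axis, in rad: 0 (or any whole number of turns) when the ring post points straight up; at q the post's tip points to y = -sin(q), z = cos(q) in the stand's frame. It turns freely both ways without end stops; light friction (about 0.05 N m) stops it at once wherever it is left.
- hub (a point): Centre of the aluminium wheel, on the axle. The wheel has a thin rim of 50 mm radius (wire 10 mm thick) and five arms 72 degrees apart that stick out past the rim: four are 10 mm thick round rods ending in 20 mm balls (outer ends of the balls 110 mm from the hub centre), the fifth is the ring post, a taper 24 mm thick near the rim narrowing to 14 mm, with its tip 145 mm from the hub centre. The z axis of this point runs along the ring post.
- post_tip (a point): Tip of the ring post, 145 mm from the hub centre.
- dish: Round open terracotta dish, 96 mm across, 22 mm high. Bystander, loose. Origin: centre of its underside.
- compact: Closed round aluminium powder compact, 70 mm across, 18 mm high. Bystander, loose. Origin: centre of its underside.
- comb: Purple plastic comb lying flat, 160 x 34 x 6 mm. Bystander, loose. Origin: centre of its underside.
- polish: Small brown nail-polish bottle, 28 mm across, 72 mm high. Bystander, loose. Origin: centre of its underside.
- dispenser: White pump dispenser, 64 mm across, 169 mm high. Bystander, loose. Origin: centre of its underside.
- brush_cup: Clear cup of makeup brushes, 74 mm across, 95 mm high, brushes up to 200 mm. Bystander, loose. Origin: centre of its underside.
- jar: Glass jar with metal cap, 68 mm across, 65 mm high. Bystander, loose. Origin: centre of its underside.

How it is judged (in metres and radians):
At the end, for the whole second after the job is handed in: The ring post points straight up within 0.10 rad (about 6 degrees) of vertical, the wheel is at rest (under 0.05 rad/s), and the stand stands upright within 30 mm of where it was (angle between post_tip's own z axis and vertical below 0.1 rad and velocity of joint jewel_wheel between -0.05 and 0.05 rad/s and distance of jewel_stand from where it was at the start of the episode below 0.03 m and angle between jewel_stand's own z axis and vertical below 0.03 rad and linear speed of jewel_stand below 0.02 m/s); the robot touches nothing.
It fails at once if the wheel is sent spinning (faster than 10 rad/s) (velocity of joint jewel_wheel above 10 rad/s or velocity of joint jewel_wheel below -10 rad/s).
It fails at once if the wheel or its stand is gripped or forced (fingers press on it with more than 25 N) (contact force between the fingers and jewel_stand above 25 N).
It fails at once if the stand is lifted, tipped or shoved (origin over 10 mm high, tilted over 0.15 rad, or moved over 30 mm) (height (world z) of jewel_stand above 0.01 m or angle between jewel_stand's own z axis and vertical above 0.15 rad or distance of jewel_stand from where it was at the start of the episode above 0.03 m).
It fails at once if another thing on the shelf is moved over 20 mm (distance of any of dish, compact, comb, polish, dispenser, brush_cup, jar from where it was at the start of the episode above 0.02 m).
It also fails if it takes over 48 s, if anything falls off the work surface, if the arm or the gripper's body presses on something with over 40 N, if the wrist force passes 120 N, or if a joint passes its speed limit or range.

## Working session

There is one attempt and no reset: what is moved stays moved. The work goes in short steps, Python scripts to look and compute and a tool call to move; the robot and the scene stay as the last step left them, time stands still between calls to the robot, and variables do not carry over. Pictures are saved under pics/ and viewed, at most 10 in all, crops included, and the job is handed in when it is done.

Besides the shell and the picture viewer there is one more tool, called after ">>>" by a JSON object that holds its "fn" and its "kwargs". servo_tool: Moves the arm, as the interface text tells. Shifts and turns lie within -1 to 1; 1 stands for 300 mm of shift or pi rad of turn. Its arguments: {"type":"object","properties":{"series":{"type":"array"},"grip_force":{"type":"number"}},"required":["series"]}

```bash
mkdir -p pics
python3 - <<'E'
from cell import get_obs, eyes, env
import cv2,numpy as np
for n in ("scene","side"):
    c=eyes.read_camera(n); cv2.imwrite(f"pics/{n}0.png",cv2.resize(c["frame"][:,:,::-1],(768,576)))
    np.savez(f"{n}0.npz",**c)
    print(n,c["origin"],c["rotation"],c["fx"])
o=get_obs();print(o)
E
```

```text
scene [ 1.66780794 -0.11256552  0.9819002 ] [-124.63887552    0.22167988   84.29504222] 459.28758467638283
side [-0.05101244 -0.76427345  1.10500823] [-131.86740181    0.90257006  -37.98902095] 494.59630978088643
{'time_s': 0.1, 'qpos': array([-64.85339818,  18.43344989,  -4.01560141,  83.16825887,
         1.29476842,  78.54063823,  -3.25976102]), 'joint_velocities': array([-0.08359267,  0.07156763,  0.02148564, -0.1671007 , -0.07657914,
       -0.04262818, -0.0525538 ]), 'effort': array([-5.48770895e-04, -4.92571664e+01, -4.06134753e-01, -3.13399994e+01,
       -6.42684801e-02,  3.95668682e-02,  5.88735247e-05]), 'tool_pos': array([0.26770098, 0.59170199, 0.18528335]), 'tool_rot': array([-1.79902872e+02,  5.23742914e-03,  1.55663264e+02]), 'force': array([ 0.6330619 , -0.46968206, -0.30713316]), 'wrist_torque': array([ 0.02266831, -0.06547445,  0.05343871]), 'grasp_force': 0.0, 'grip_width': 0.08704002805565131}
```

View pics/scene0.png

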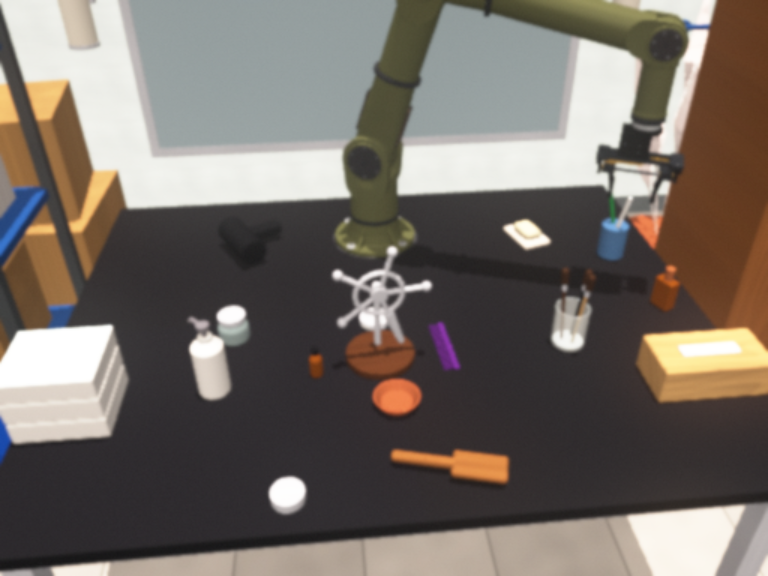

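View pics/side0.png

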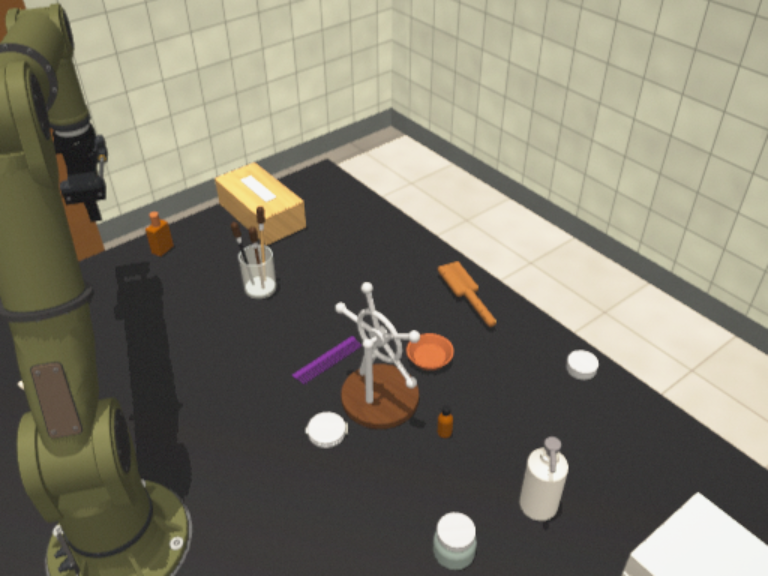

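The scene picture shows the wheel with its hub at (379,293) and balls at (392,251), (427,286), (342,323) and (337,274). The post points down and to the right, near (400,340). The side picture shows the rod on the robot's side and the compact beside the foot. Next I'll get 3D positions.

```bash
cat > h.py <<'E'
import numpy as np,cv2
from scipy.spatial.transform import Rotation as R
def cloud(c):
    d=c["depth"];v,u=np.mgrid[:d.shape[0],:d.shape[1]]
    p=np.stack([(u-c["cx"])/c["fx"]*d,(v-c["cy"])/c["fy"]*d,d],-1)
    r=np.array(c["rotation"]);Rm=r if r.shape==(3,3) else R.from_euler("xyz",r,degrees=True).as_matrix()
    return p@Rm.T+c["origin"]
E
python3 - <<'E'
from h import *
S=np.load("scene0.npz");P=cloud(S);D=np.load("side0.npz");Q=cloud(D)
def near(P,S,u,v):
    u,v=int(u/1.5),int(v/1.5);w=P[v-3:v+4,u-3:u+4].reshape(-1,3)
    w=w[w[:,2]>0.03]; return np.round(np.median(w,0),3) if len(w) else None
for p in [(392,251),(427,286),(342,323),(337,274),(379,293),(400,338),(397,399),(316,365),(375,318),(445,345),(210,350),(570,320),(232,320)]: print("scene",p,near(P,S,*p))
for p in [(367,288),(341,308),(414,336),(410,383),(369,343),(430,350),(445,420),(326,430)]: print("side",p,near(Q,D,*p))
A=P.reshape(-1,3);f=S["frame"].reshape(-1,3).astype(int)
# foot: brown points z 0.012..0.024
for A,C in((P,S),(Q,D)):
    A=A.reshape(-1,3);f=C["frame"].reshape(-1,3).astype(int)
    m=(abs(A[:,2]-.018)<.006)&(abs(A[:,0]-.6)<.3)&(abs(A[:,1])<.3)&(f[:,0]>f[:,2]+30)&(f[:,0]<150)
    print("foot",A[m].min(0),A[m].max(0),np.median(A[m],0),m.sum())
    m=(A[:,2]>.006)&(A[:,0]>.3)&(A[:,0]<.9)&(abs(A[:,1])<.35)
    # connected blobs in a top map
    g=np.zeros((120,140),np.uint8);ij=((A[m]-[.3,-.35,0])/.005).astype(int);g[np.clip(ij[:,0],0,119),np.clip(ij[:,1],0,139)]=255
    n,l,st,ce=cv2.connectedComponentsWithStats(g)
    for s in st[1:]:
        if s[4]>8:print("blob x %.2f-%.2f y %.2f-%.2f"%(.3+s[1]*.005,.3+(s[1]+s[3])*.005,-.35+s[0]*.005,-.35+(s[0]+s[2])*.005))
im=np.hstack([cv2.resize(S["frame"][140:260,200:320],(400,400),interpolation=2),cv2.resize(D["frame"][180:300,190:310],(400,400),interpolation=2)])
cv2.imwrite("pics/crop.png",im[:,:,::-1])
E
```

```text
scene (392, 251) [ 0.521 -0.003  0.271]
scene (427, 286) [0.513 0.068 0.179]
scene (342, 323) [ 0.533 -0.108  0.113]
scene (337, 274) [ 0.535 -0.114  0.232]
scene (379, 293) [ 0.527 -0.032  0.178]
scene (400, 338) [0.52  0.012 0.052]
scene (397, 399) None
scene (316, 365) [ 0.571 -0.169  0.039]
scene (375, 318) [ 0.498 -0.037  0.089]
scene (445, 345) [ 1.668 -0.113  0.982]
scene (210, 350) [ 0.604 -0.367  0.119]
scene (570, 320) [0.541 0.377 0.082]
scene (232, 320) [ 0.437 -0.35   0.064]
side (367, 288) [ 0.513 -0.008  0.271]
side (341, 308) [0.506 0.063 0.179]
side (414, 336) [ 0.526 -0.117  0.233]
side (410, 383) [ 0.525 -0.114  0.117]
side (369, 343) [ 0.493 -0.036  0.175]
side (430, 350) None
side (445, 420) [ 0.554 -0.175  0.047]
side (326, 430) None
foot [ 0.44511194 -0.1827011   0.01210926] [0.89657801 0.1535408  0.02399344] [ 0.53649315 -0.0310874   0.01838647] 1130
blob x 0.38-0.43 y -0.07--0.03
blob x 0.39-0.45 y -0.35--0.31
blob x 0.40-0.42 y -0.02--0.00
blob x 0.43-0.53 y 0.10-0.14
blob x 0.44-0.60 y -0.12-0.08
blob x 0.51-0.58 y 0.10-0.14
blob x 0.55-0.58 y -0.18--0.15
blob x 0.61-0.72 y -0.06-0.04
blob x 0.81-0.90 y -0.04-0.18
blob x 0.84-0.90 y -0.25--0.19
foot [ 0.44461323 -0.18433098  0.01204271] [0.89646795 0.16685542 0.02395548] [ 0.51527808 -0.04080511  0.01882095] 1512
blob x 0.35-0.43 y -0.07-0.01
blob x 0.38-0.44 y -0.35--0.32
blob x 0.42-0.52 y 0.09-0.13
blob x 0.44-0.59 y -0.13-0.08
blob x 0.53-0.58 y 0.09-0.14
blob x 0.54-0.58 y -0.19--0.15
blob x 0.61-0.72 y -0.06-0.04
blob x 0.80-0.90 y -0.04-0.17
blob x 0.84-0.90 y -0.26--0.19
```

View pics/crop.png

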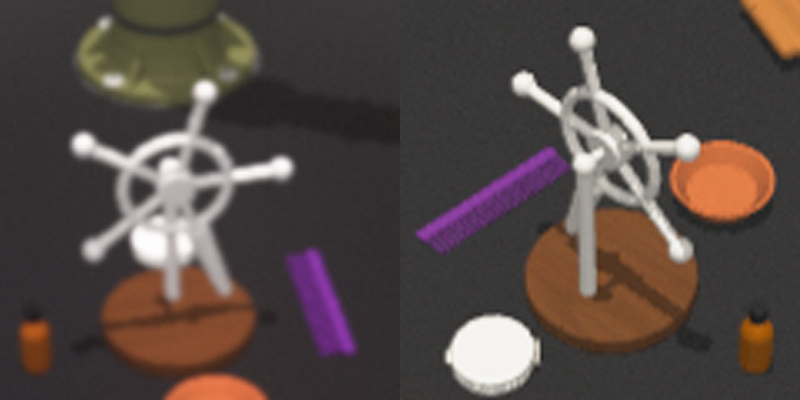

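Fit: the hub is at about (0.519, -0.033, 0.17) and the stand's yaw is about 6.6°. The arms sit at 16, 88, 160 (post), 232 and 304° from up towards +y. My plan is to push the upper arms towards -y with a closed, vertical fingertip just above the rim. That's 52° on the first arm, 72° on the next, then the post itself up to vertical.

```bash
cat >> h.py <<'E'
a=np.radians(6.6);HUB=np.array([.519,-.033,.17])
def wp(y,z): return np.array([HUB[0]-np.sin(a)*y,HUB[1]+np.cos(a)*y,z])
def row(target,yaw,o,pos=None):
    T=R.from_euler("xyz",o["tool_rot"],degrees=True)
    t=T.inv().apply(np.array(target)-(o["tool_pos"] if pos is None else pos))/.3
    w=(T.inv()*R.from_euler("xyz",[180,0,yaw],degrees=True)).as_rotvec()/np.pi
    return np.round(np.r_[t,w],3)
E
python3 - <<'E'
from h import *; from cell import get_obs
o=get_obs();p=o["tool_pos"]
print(row([.268,.592,.36],155.66,o)); print(row([.40,.33,.36],126,o)); print(wp(.065,.36))
E
```

```text
[-0.001  0.    -0.582 -0.001  0.     0.   ]
[-0.761 -0.614 -0.581 -0.001  0.     0.165]
[0.51152909 0.03156923 0.36      ]
```

>>> {"fn": "servo_tool", "kwargs": {"series": [[[0,0,-0.14,0,0,0,0],[0,0,-0.28,0,0,0,0],[0,0,-0.42,0,0,0,0],[0,0,-0.58,0,0,0,0],[-0.1,-0.08,-0.58,0,0,0.03,0],[-0.2,-0.16,-0.58,0,0,0.06,0],[-0.3,-0.24,-0.58,0,0,0.08,0],[-0.4,-0.32,-0.58,0,0,0.11,0],[-0.5,-0.4,-0.58,0,0,0.13,0],[-0.6,-0.48,-0.58,0,0,0.15,0],[-0.7,-0.56,-0.58,0,0,0.165,0],[-0.76,-0.61,-0.58,0,0,0.165,0]]], "grip_force": 10}}

```text
time_s: 1.1
tool_pos: [0.4025, 0.3268, 0.3603]
tool_rot: [180.0, 0.1, 125.5]
force: [0.8, -1.0, 0.4]
grip_width: 0.0149
grasp_force: 0.0
```

Run:
```python
from h import *; from cell import get_obs
o=get_obs();print(o["tool_pos"],o["tool_rot"],o["grip_width"])
print(row(wp(.065,.36),96.6,o))
```

```text
[0.40254873 0.32683635 0.36033721] [1.79995893e+02 8.90596996e-02 1.25542485e+02] 0.014927574093430023
[-1.012 -0.277  0.003  0.     0.     0.161]
```

>>> {"fn": "servo_tool", "kwargs": {"series": [[[-0.13,-0.035,0,0,0,0.03,0],[-0.26,-0.07,0,0,0,0.06,0],[-0.39,-0.105,0,0,0,0.09,0],[-0.52,-0.14,0,0,0,0.11,0],[-0.65,-0.175,0,0,0,0.13,0],[-0.78,-0.21,0,0,0,0.15,0],[-0.9,-0.245,0,0,0,0.161,0],[-1.0,-0.277,0,0,0,0.161,0],[-1.0,-0.277,0,0,0,0.161,0]]]}}

```text
time_s: 1.85
tool_pos: [0.5102, 0.0311, 0.3602]
tool_rot: [180.0, 0.2, 96.3]
force: [0.2, -0.1, 0.2]
grip_width: 0.0008
grasp_force: 0.0
```

Run:
```python
from h import *; from cell import get_obs,eyes
o=get_obs();print(o["tool_pos"],o["tool_rot"],o["grip_width"])
print(row(wp(.065,.24),96.6,o),row(wp(-.04,.24),96.6,o))
c=eyes.read_camera("wrist");cv2.imwrite("pics/w1.png",c["frame"][:,:,::-1])
```

```text
[0.51024935 0.03111159 0.36020909] [179.97486996   0.19736099  96.26425695] 0.0008319226723348956
[ 0.002  0.004  0.401  0.     0.001 -0.002] [-0.348  0.006  0.402  0.     0.001 -0.002]
```

View pics/w1.png

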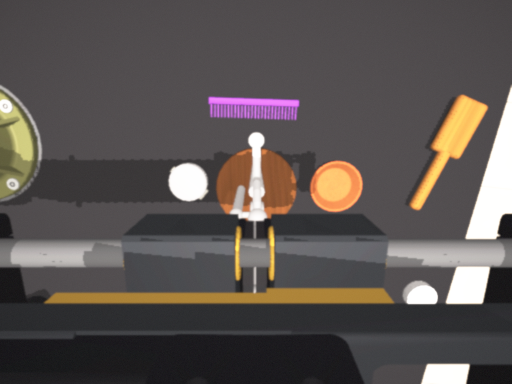

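The wrist view shows the closed fingers at (255,250), in line with the wheel plane (column 255). Now I'll descend and push the first arm.

>>> {"fn": "servo_tool", "kwargs": {"series": [[[0,0,0.12,0,0,0,0],[0,0,0.24,0,0,0,0],[0,0,0.34,0,0,0,0],[0,0,0.4,0,0,0,0],[0,0,0.4,0,0,0,0],[-0.04,0,0.4,0,0,0,0],[-0.07,0,0.4,0,0,0,0],[-0.1,0,0.4,0,0,0,0],[-0.13,0,0.4,0,0,0,0],[-0.16,0,0.4,0,0,0,0],[-0.19,0,0.4,0,0,0,0],[-0.22,0,0.4,0,0,0,0]]]}}

```text
time_s: 2.9
tool_pos: [0.5174, -0.0268, 0.2407]
tool_rot: [180.0, -0.0, 97.0]
force: [-0.4, -0.2, -0.5]
grip_width: 0.0007
grasp_force: 0.0
```

>>> {"fn": "servo_tool", "kwargs": {"series": [[[-0.03,0,0,0,0,0,0],[-0.06,0,0,0,0,0,0],[-0.08,0,0,0,0,0,0],[-0.1,0,0,0,0,0,0],[-0.115,0,0,0,0,0,0],[-0.115,0,0,0,0,0,0]]]}}

```text
time_s: 3.4
tool_pos: [0.5214, -0.061, 0.2403]
tool_rot: [-180.0, 0.0, 96.9]
force: [-0.5, 0.1, -0.3]
grip_width: 0.0007
grasp_force: 0.0
```

Run:
```python
from h import *; from cell import get_obs,eyes
o=get_obs();print(o["tool_pos"],o["tool_rot"],o["force"])
c=eyes.read_camera("scene");np.savez("s1.npz",**c);cv2.imwrite("pics/s1.png",cv2.resize(c["frame"][110:260,170:350],(720,600),interpolation=2)[:,:,::-1])
```

```text
[ 0.52138987 -0.06102977  0.24025765] [-1.79998695e+02  2.41216805e-02  9.69030726e+01] [-0.45120425  0.1175947  -0.28991643]
```

View pics/s1.png

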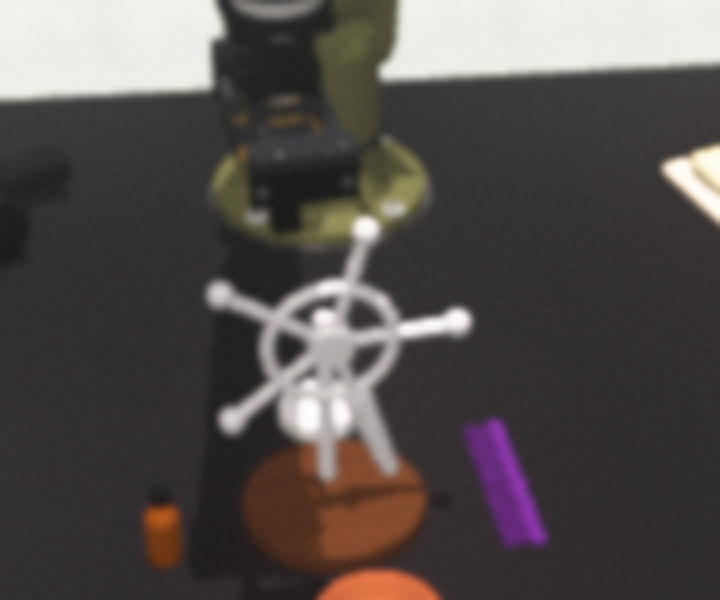

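Run:
```python
from h import *; from cell import get_obs,eyes
o=get_obs()
c=np.load("s1.npz");Rm=R.from_euler("xyz",c["rotation"],degrees=True).as_matrix()
def pr(p):
    q=Rm.T@(np.array(p)-c["origin"]);return (q[0]/q[2]*c["fx"]+c["cx"]-170)*4,(q[1]/q[2]*c["fy"]+c["cy"]-110)*4,q[2]
print("tip",pr(o["tool_pos"]),"hub",pr(HUB),"ball",pr(wp(.028,.266)))
P=cloud(c)
for u,v in [(285,220),(300,165),(366,230),(333,345)]:print(u,v,P[110+v//4,170+u//4])
# wrist and side views
w=eyes.read_camera("wrist");s=eyes.read_camera("side")
im=np.hstack([w["frame"][:,100:412],s["frame"][:,150:462]]);cv2.imwrite("pics/ws.png",im[:,:,::-1])
```

```text
tip (np.float64(287.7610326180685), np.float64(268.12488618925465), np.float64(1.3645131966371704)) hub (np.float64(325.58460038275894), np.float64(341.3651329916918), np.float64(1.4085679741153116)) ball (np.float64(360.54660927550526), np.float64(230.5380291188942), np.float64(1.3588511511487202))
285 220 [ 0.52687874 -0.06199407  0.28552935]
300 165 [ 0.61503842 -0.05411295  0.38165629]
366 230 [ 0.52361137 -0.00335627  0.27288654]
333 345 [ 0.53017941 -0.02892817  0.1750907 ]
```

View pics/ws.png

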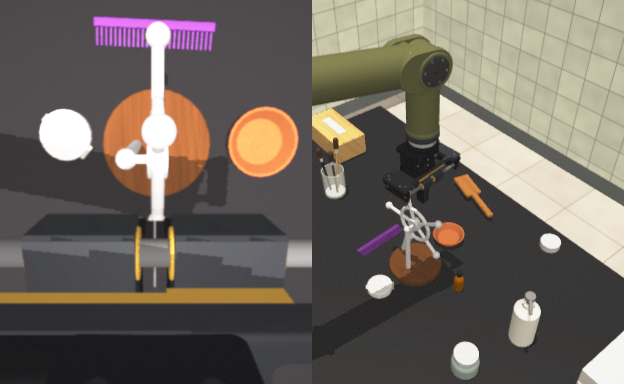

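Run:
```python
from h import *; from cell import get_obs,eyes
o=get_obs();print(o["tool_pos"])
S=np.load("s1.npz");D=eyes.read_camera("side")
for n,c in(("scene",S),("side",D)):
    P=cloud(c).reshape(-1,3);f=c["frame"].reshape(-1,3).mean(1)
    for lo in np.arange(.2,.33,.01):
        m=(abs(P[:,2]-lo-.005)<.005)&(np.linalg.norm(P[:,:2]-o["tool_pos"][:2],axis=1)<.07)
        if m.sum():
            for nm,k in(("dark",m&(f<90)),("light",m&(f>=90))):
                if k.sum():print(n,nm,"%.2f"%lo,k.sum(),P[k].min(0)[:2].round(3),P[k].max(0)[:2].round(3))
r,k=S["frame"],4
im=np.hstack([cv2.resize(cv2.convertScaleAbs(S["frame"][140:215,215:290],alpha=2.5),(400,400)),cv2.resize(cv2.convertScaleAbs(D["frame"][150:250,210:310],alpha=2.5),(400,400))])
cv2.imwrite("pics/cr2.png",im[:,:,::-1])
```

```text
[ 0.52137543 -0.05930836  0.24021091]
scene light 0.20 43 [ 0.513 -0.091] [0.531 0.009]
scene light 0.21 74 [ 0.514 -0.115] [0.535 0.003]
scene light 0.22 55 [ 0.515 -0.121] [ 0.54  -0.009]
scene light 0.23 31 [ 0.516 -0.12 ] [ 0.542 -0.01 ]
scene light 0.24 13 [ 0.513 -0.015] [ 0.523 -0.005]
scene light 0.25 8 [ 0.513 -0.012] [ 0.528 -0.003]
scene light 0.26 17 [ 0.515 -0.012] [0.526 0.006]
scene dark 0.27 7 [ 0.511 -0.073] [ 0.53  -0.053]
scene light 0.27 20 [ 0.51  -0.012] [0.529 0.004]
scene dark 0.28 23 [ 0.512 -0.073] [ 0.531 -0.053]
scene dark 0.29 17 [ 0.525 -0.073] [ 0.531 -0.053]
scene dark 0.30 3 [ 0.531 -0.065] [ 0.535 -0.053]
side dark 0.20 1 [ 0.528 -0.07 ] [ 0.528 -0.07 ]
side light 0.20 43 [ 0.51  -0.088] [0.527 0.008]
side light 0.21 70 [ 0.51  -0.104] [0.529 0.005]
side dark 0.22 3 [ 0.525 -0.052] [ 0.526 -0.043]
side light 0.22 68 [ 0.512 -0.123] [ 0.534 -0.009]
side dark 0.23 1 [ 0.532 -0.104] [ 0.532 -0.104]
side light 0.23 49 [ 0.512 -0.125] [ 0.537 -0.012]
side light 0.24 3 [ 0.517 -0.017] [ 0.522 -0.012]
side dark 0.27 10 [ 0.512 -0.072] [ 0.531 -0.008]
side dark 0.28 32 [ 0.512 -0.074] [ 0.531 -0.053]
side dark 0.29 32 [ 0.511 -0.073] [ 0.532 -0.052]
side dark 0.30 34 [ 0.509 -0.074] [ 0.532 -0.053]
side dark 0.31 23 [ 0.506 -0.074] [ 0.533 -0.06 ]
side dark 0.32 11 [ 0.507 -0.075] [ 0.514 -0.052]
```

View pics/cr2.png

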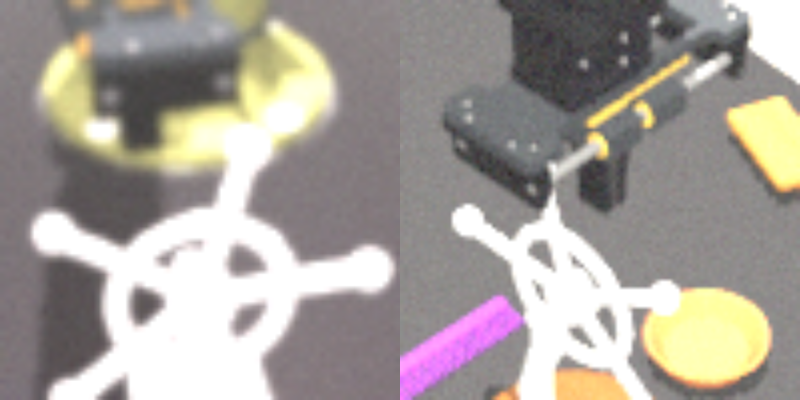

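The picture shows the finger's lower end clearly above the wheel. In depth, the visible tip is at z≈0.272 while the TCP reads 0.240, so the finger ends about 32 mm short of the stated TCP and passed over the wheel without touching it. I'll check how far the body sits above the real tip.

Run:
```python
from h import *; from cell import get_obs,eyes
o=get_obs()
for n in("scene","side"):
    c=eyes.read_camera(n);P=cloud(c).reshape(-1,3)
    for lo in np.arange(.26,.42,.01):
        m=(abs(P[:,2]-lo-.005)<.005)&(np.linalg.norm(P[:,:2]-o["tool_pos"][:2],axis=1)<.13)&(P[:,1]<-.02)
        if m.sum(): print(n,"%.2f"%lo,m.sum(),P[m].min(0)[:2].round(3),P[m].max(0)[:2].round(3))
```

```text
scene 0.27 5 [ 0.514 -0.073] [ 0.529 -0.051]
scene 0.28 28 [ 0.513 -0.073] [ 0.533 -0.05 ]
scene 0.29 23 [ 0.525 -0.071] [ 0.534 -0.05 ]
scene 0.34 25 [ 0.443 -0.092] [ 0.611 -0.021]
scene 0.35 101 [ 0.441 -0.108] [ 0.613 -0.021]
scene 0.36 134 [ 0.441 -0.108] [ 0.615 -0.021]
scene 0.37 190 [ 0.433 -0.11 ] [ 0.62  -0.022]
scene 0.38 278 [ 0.436 -0.109] [ 0.619 -0.021]
scene 0.39 187 [ 0.435 -0.107] [ 0.619 -0.02 ]
scene 0.40 76 [ 0.484 -0.09 ] [ 0.541 -0.034]
scene 0.41 60 [ 0.49  -0.087] [ 0.543 -0.034]
side 0.27 9 [ 0.513 -0.072] [ 0.529 -0.052]
side 0.28 33 [ 0.511 -0.075] [ 0.531 -0.052]
side 0.29 27 [ 0.512 -0.075] [ 0.529 -0.052]
side 0.30 32 [ 0.509 -0.073] [ 0.534 -0.052]
side 0.31 30 [ 0.506 -0.075] [ 0.532 -0.058]
side 0.32 10 [ 0.507 -0.075] [ 0.527 -0.051]
side 0.34 36 [ 0.431 -0.108] [ 0.607 -0.028]
side 0.35 195 [ 0.43  -0.109] [ 0.609 -0.022]
side 0.36 277 [ 0.432 -0.11 ] [ 0.612 -0.023]
side 0.37 232 [ 0.425 -0.111] [ 0.617 -0.035]
side 0.38 546 [ 0.423 -0.11 ] [ 0.619 -0.021]
side 0.39 436 [ 0.425 -0.109] [ 0.618 -0.022]
side 0.40 136 [ 0.469 -0.091] [ 0.542 -0.045]
side 0.41 100 [ 0.468 -0.09 ] [ 0.542 -0.043]
```

The body's lower face is at 0.342, 70 mm above the real tip. So the whole tool is about 32 mm higher than its reading, and a real height of 0.24 needs a reading of 0.208. I'll go back over the ball and push again.

>>> {"fn": "servo_tool", "kwargs": {"series": [[[0,0,-0.1,0,0,0,0],[0,0,-0.1,0,0,0,0],[0.12,0,-0.1,0,0,0,0],[0.24,0,-0.1,0,0,0,0],[0.335,0,-0.1,0,0,0,0],[0.335,0,-0.1,0,0,0,0],[0.335,0,0,0,0,0,0],[0.335,0,0.107,0,0,0,0],[0.335,0,0.107,0,0,0,0],[0.3,0,0.107,0,0,0,0],[0.27,0,0.107,0,0,0,0],[0.24,0,0.107,0,0,0,0]]]}}

```text
time_s: 4.7
tool_pos: [0.5142, 0.0103, 0.2105]
tool_rot: [179.8, -0.0, 96.9]
force: [-0.0, 0.2, 0.7]
grip_width: 0.0002
grasp_force: 0.4
```

>>> {"fn": "servo_tool", "kwargs": {"series": [[[-0.03,0,0,0,0,0,0],[-0.06,0,0,0,0,0,0],[-0.09,0,0,0,0,0,0],[-0.12,0,0,0,0,0,0],[-0.12,0,0,0,0,0,0]]]}}

```text
time_s: 5.12
tool_pos: [0.5172, -0.0271, 0.2084]
tool_rot: [180.0, 0.1, 96.8]
force: [-0.8, -0.5, 0.7]
grip_width: 0.0001
grasp_force: 0.0
```

Run:
```python
from h import *; from cell import get_obs,eyes
o=get_obs();print(o["tool_pos"],o["tool_rot"],o["force"])
c=eyes.read_camera("scene");cv2.imwrite("pics/s2.png",cv2.resize(cv2.convertScaleAbs(c["frame"][120:250,195:325],alpha=1.6),(500,500),interpolation=2)[:,:,::-1])
P=cloud(c).reshape(-1,3);m=(abs(P[:,0]-.52)<.03)&(abs(P[:,1]+.033)<.14)&(P[:,2]>.03);f=c["frame"].reshape(-1,3).mean(1)
m&=f>110;q=P[m][:,1:]-HUB[1:];r=np.hypot(*q.T);k=(r>.085)
t=np.degrees(np.arctan2(q[k,0],q[k,1]))%360
h,_=np.histogram(t,np.arange(0,361,8));print([(i*8,int(v)) for i,v in enumerate(h) if v>2])
```

```text
[ 0.51720389 -0.02707341  0.20844664] [1.79972491e+02 6.12382289e-02 9.67791769e+01] [-0.76791892 -0.53228321  0.74287998]
[(0, 253), (48, 3), (56, 38), (120, 10), (128, 63), (176, 52), (184, 5), (200, 22), (208, 7), (272, 15), (280, 22), (344, 20), (352, 212)]
```

View pics/s2.png

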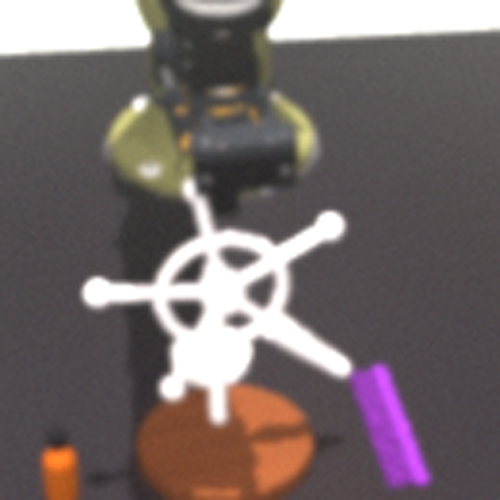

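The first arm moved to about -16°, with the others at 56°, 128° (the post, lower right), 200° and 272°. I'll continue the stroke, then go over to the next arm.

>>> {"fn": "servo_tool", "kwargs": {"series": [[[-0.03,0,0,0,0,0,0],[-0.06,0,0,0,0,0,0],[-0.09,0,0,0,0,0,0],[-0.115,0,0,0,0,0,0],[-0.135,0,0,0,0,0,0],[-0.135,0,0,0,0,0,0],[-0.125,0,-0.1,0,0,0,0],[-0.12,0,-0.18,0,0,0,0],[-0.12,0,-0.18,0,0,0,0]]]}}

```text
time_s: 5.92
tool_pos: [0.5239, -0.0598, 0.2669]
tool_rot: [179.6, 0.0, 97.0]
force: [0.5, -0.1, 0.1]
grip_width: 0.0007
grasp_force: 0.0
```

```bash
cat >> h.py <<'E'
def arms(c):
    P=cloud(c).reshape(-1,3);f=c["frame"].reshape(-1,3).mean(1)
    m=(abs(P[:,0]-.52)<.03)&(abs(P[:,1]+.033)<.14)&(P[:,2]>.03)&(f>110)
    q=P[m][:,1:]-HUB[1:];r=np.hypot(*q.T);k=(r>.085)&(r<.16)
    t=np.degrees(np.arctan2(q[k,0],q[k,1]))%360
    h,_=np.histogram(t,np.arange(0,361,6));return [(i*6,int(v)) for i,v in enumerate(h) if v>2]
E
python3 - <<'E'
from h import *; from cell import get_obs,eyes
o=get_obs();print(o["tool_pos"],o["force"]); print(arms(eyes.read_camera("scene")))
E
```

```text
[ 0.52391221 -0.05975142  0.26690379] [ 0.47470298 -0.09573856  0.12007541]
[(30, 27), (36, 16), (96, 6), (102, 64), (108, 22), (174, 20), (180, 39), (246, 7), (252, 25), (318, 7), (324, 30), (330, 4)]
```

>>> {"fn": "servo_tool", "kwargs": {"series": [[[0.13,0,0,0,0,0,0],[0.26,0,0,0,0,0,0],[0.37,0,0,0,0,0,0],[0.42,0,0,0,0,0,0],[0.42,0,0,0,0,0,0],[0.42,0,0.1,0,0,0,0],[0.42,0,0.195,0,0,0,0],[0.42,0,0.195,0,0,0,0],[0.38,0,0.195,0,0,0,0],[0.35,0,0.195,0,0,0,0],[0.32,0,0.195,0,0,0,0],[0.29,0,0.195,0,0,0,0]]]}}

```text
time_s: 6.97
tool_pos: [0.5123, 0.025, 0.2056]
tool_rot: [179.8, -0.0, 96.9]
force: [1.3, 1.2, 0.5]
grip_width: 0.0007
grasp_force: 0.5
```

>>> {"fn": "servo_tool", "kwargs": {"series": [[[-0.03,0,0,0,0,0,0],[-0.06,0,0,0,0,0,0],[-0.09,0,0,0,0,0,0],[-0.12,0,0,0,0,0,0],[-0.15,0,0,0,0,0,0],[-0.18,0,0,0,0,0,0],[-0.21,0,0,0,0,0,0],[-0.24,0,0,0,0,0,0],[-0.27,0,0,0,0,0,0],[-0.29,0,0,0,0,0,0],[-0.31,0,0,0,0,0,0],[-0.31,0,0,0,0,0,0]]]}}

```text
time_s: 7.97
tool_pos: [0.5221, -0.0676, 0.2037]
tool_rot: [-180.0, 0.0, 96.9]
force: [0.3, 0.2, 0.4]
grip_width: 0.0005
grasp_force: 0.0
```

Run:
```python
from h import *; from cell import get_obs,eyes
o=get_obs();print(o["tool_pos"],o["force"]); print(arms(eyes.read_camera("scene")))
```

```text
[ 0.52209924 -0.06760257  0.20370315] [0.26809619 0.22011415 0.36129689]
[(24, 10), (30, 92), (36, 17), (96, 9), (102, 24), (108, 3), (168, 6), (174, 22), (180, 44), (246, 14), (252, 19), (318, 15), (324, 22)]
```

Post is at about 33°. I'll lift over it, come down on its +y side and push it most of the way.

>>> {"fn": "servo_tool", "kwargs": {"series": [[[0.02,0,-0.1,0,0,0,0],[0.02,0,-0.2,0,0,0,0],[0.02,0,-0.3,0,0,0,0],[0.02,0,-0.3,0,0,0,0],[0.15,0,-0.3,0,0,0,0],[0.28,0,-0.3,0,0,0,0],[0.4,0,-0.3,0,0,0,0],[0.49,0,-0.3,0,0,0,0],[0.49,0,-0.3,0,0,0,0],[0.49,0,-0.2,0,0,0,0],[0.49,0,-0.075,0,0,0,0],[0.49,0,-0.075,0,0,0,0]]]}}

```text
time_s: 9.02
tool_pos: [0.4994, 0.0791, 0.2191]
tool_rot: [-179.3, 0.1, 97.0]
force: [-1.7, -0.3, -1.0]
grip_width: 0.0002
grasp_force: 0.0
```

>>> {"fn": "servo_tool", "kwargs": {"series": [[[-0.04,0,0,0,0,0,0],[-0.07,0,0,0,0,0,0],[-0.1,0,0,0,0,0,0],[-0.13,0,0,0,0,0,0],[-0.16,0,0,0,0,0,0],[-0.19,0,0,0,0,0,0],[-0.22,0,0,0,0,0,0],[-0.24,0,0,0,0,0,0],[-0.26,0,0,0,0,0,0],[-0.26,0,0,0,0,0,0]]]}}

```text
time_s: 9.85
tool_pos: [0.5137, 0.0009, 0.2261]
tool_rot: [-180.0, 0.0, 96.9]
force: [0.3, 0.1, -0.4]
grip_width: 0.0004
grasp_force: 0.0
```

```bash
cat > m.py <<'E'
from h import *; from cell import get_obs,eyes
o=get_obs();print(o["tool_pos"],o["force"])
for n in("scene","side"):
    c=eyes.read_camera(n);P=cloud(c).reshape(-1,3);f=c["frame"].reshape(-1,3).mean(1)
    m=(abs(P[:,0]-.52)<.04)&(abs(P[:,1]+.033)<.14)&(P[:,2]>.03)&(f>110)
    q=P[m][:,1:]-HUB[1:]
    rs=np.hypot(*q.T);t=np.degrees(np.arctan2(q[:,0],q[:,1]))
    for lo,hi,name in((-40,40,"post"),(45,100,"b72"),(-100,-45,"b-72")):
        k=(t>lo)&(t<hi)&(rs>.06)&(rs<.16);
        if k.sum()>8:
            b=k&(rs>.088) if name!="post" else k
            print(n,name,b.sum(),"ang %.1f"%np.median(t[b]),"mid",np.round((q[b].min(0)+q[b].max(0))/2,3))
            if name=="post":
                a1=np.polyfit(q[k,1],q[k,0],1);print("  slope ang %.1f"%np.degrees(np.arctan(a1[0])),"y at hub",a1[1].round(4),"zmax",q[k,1].max().round(3))
    wf=(abs(P[:,2]-.018)<.005)&(np.linalg.norm(P[:,:2]-HUB[:2],axis=1)<.09)
    print(n,"foot",np.round((P[wf].min(0)+P[wf].max(0))/2,3)[:2])
E
python3 m.py
```

```text
[0.5136981  0.00091565 0.22612951] [ 0.31419922  0.14282029 -0.40380863]
scene post 131 ang 4.8 mid [0.007 0.097]
  slope ang 2.3 y at hub 0.0049 zmax 0.136
scene b72 39 ang 74.7 mid [0.097 0.026]
scene b-72 37 ang -63.0 mid [-0.088  0.042]
scene foot [ 0.521 -0.031]
side post 196 ang 2.8 mid [0.006 0.103]
  slope ang 8.4 y at hub -0.0095 zmax 0.146
side b72 44 ang 74.3 mid [0.097 0.025]
side b-72 52 ang -64.1 mid [-0.09   0.042]
side foot [ 0.52  -0.032]
```

The ball heights put the post about 5° to the +y side. I'll push another 7.5 mm.

>>> {"fn": "servo_tool", "kwargs": {"series": [[[-0.01,0,0,0,0,0,0],[-0.018,0,0,0,0,0,0],[-0.025,0,0,0,0,0,0],[-0.025,0,0,0,0,0,0],[-0.025,0,0,0,0,0,0]]]}}

```text
time_s: 10.37
tool_pos: [0.5146, -0.0049, 0.2261]
tool_rot: [180.0, 0.0, 97.0]
force: [-0.4, -0.4, 0.0]
grip_width: 0.0001
grasp_force: 0.0
```

```bash
python3 m.py
```

```text
[ 0.51462629 -0.00489153  0.22613992] [-0.40772908 -0.36058716  0.02571685]
scene post 131 ang 2.2 mid [0.004 0.099]
  slope ang -0.1 y at hub 0.0049 zmax 0.139
scene b72 36 ang 71.6 mid [0.095 0.029]
scene b-72 35 ang -66.1 mid [-0.09   0.038]
scene foot [ 0.522 -0.032]
side post 185 ang 0.2 mid [0.002 0.104]
  slope ang 5.1 y at hub -0.0082 zmax 0.147
side b72 44 ang 71.5 mid [0.095 0.031]
side b-72 51 ang -66.0 mid [-0.091  0.041]
side foot [ 0.519 -0.032]
```

>>> {"fn": "servo_tool", "kwargs": {"series": [[[-0.008,0,0,0,0,0,0],[-0.014,0,0,0,0,0,0],[-0.014,0,0,0,0,0,0],[-0.014,0,0,0,0,0,0]]]}}

```text
time_s: 10.8
tool_pos: [0.5152, -0.0092, 0.2262]
tool_rot: [180.0, 0.0, 97.0]
force: [0.2, -0.3, -0.5]
grip_width: 0.0007
grasp_force: 0.0
```

>>> {"fn": "servo_tool", "kwargs": {"series": [[[0.05,0,0,0,0,0,0],[0.15,0,0,0,0,0,0],[0.27,0,-0.05,0,0,0,0],[0.35,0,-0.15,0,0,0,0],[0.35,0,-0.28,0,0,0,0],[0.35,0,-0.35,0,0,0,0],[0.35,0,-0.35,0,0,0,0],[0.35,0,-0.35,0,0,0,0]]]}}

```text
time_s: 11.47
tool_pos: [0.5031, 0.0953, 0.3324]
tool_rot: [179.8, -0.0, 97.0]
force: [-0.5, 0.3, -0.2]
grip_width: 0.0004
grasp_force: 0.0
```

```bash
python3 m.py
python3 - <<'E'
from h import *; from cell import eyes
c=eyes.read_camera("scene");cv2.imwrite("pics/f.png",cv2.resize(c["frame"],(768,576))[:,:,::-1])
E
```

```text
[0.50309258 0.09530917 0.33235571] [-0.45901976  0.34493816 -0.24760858]
scene post 166 ang 1.4 mid [0.001 0.104]
  slope ang -0.3 y at hub 0.0022 zmax 0.148
scene b72 37 ang 69.6 mid [0.094 0.033]
scene b-72 34 ang -68.5 mid [-0.092  0.036]
scene foot [ 0.521 -0.031]
side post 202 ang -2.0 mid [-0.001  0.104]
  slope ang 2.9 y at hub -0.0082 zmax 0.148
side b72 40 ang 68.5 mid [0.093 0.034]
side b-72 49 ang -68.4 mid [-0.094  0.036]
side foot [ 0.52  -0.033]
```

View pics/f.png

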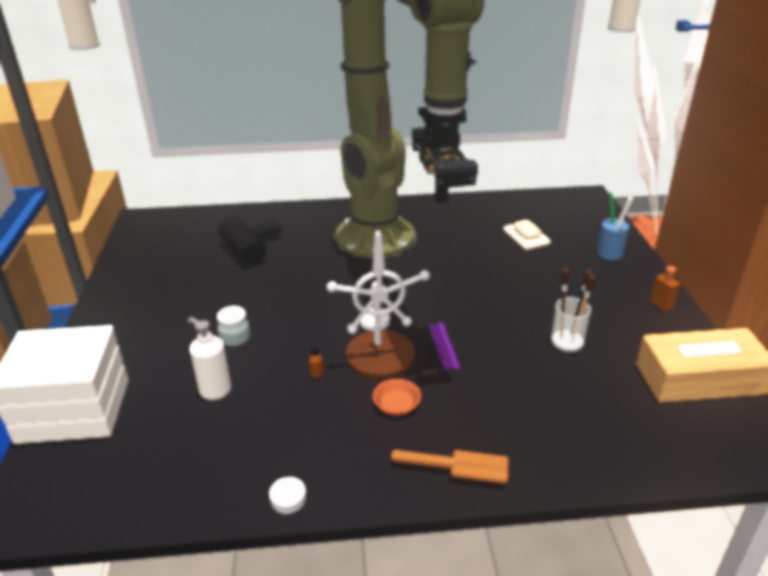

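The post points straight up (tip at (378,236), hub at (379,293)), about 0.5° off by the balls. The arm is clear of the wheel and nothing else has moved.

```bash
python3 -c "
from cell import env
print(env.sign_off())"
```

```text
the job is handed in; nothing more can be done
None
```

The job is handed in: the ring post points straight up (about 0.5° off, by the cameras), with the wheel at rest, the stand in place, the other things undisturbed and the arm clear; the hand-in returned no verdict.

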